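# Rub down a domed lid as its carriage rolls by

## Task

Take the rubbing tool out of its socket and rub down the domed lid while its carriage rolls down the arched rail: press the ball near the clasp end and draw it very slowly inwards, so that the carriage is dragged over the top and starts to roll by itself. Keep with it and go on along the middle of the dome in one stroke without lifting, always with about 5 N (not under 3, not over 7.5), crossing the crown about a third of the way down the rail and rubbing at the plain end about two thirds down, before the carriage arrives at the low end. Then lift off and, once the carriage has come to rest, finish holding the tool still and clear above the lid; leave book, jar and brush alone.

Things in the scene. Friction and masses are not known exactly. Their poses are not given: they have to be found in the camera images.
- rubber: rubbing tool, 0.18 kg, upright in the socket: steel ball foot of 20 mm radius, above it a wooden shank 40 x 40 mm (20 to 63 mm up), then a wooden grip 30 x 30 mm square (63 to 125 mm up). Origin at the bottom of the ball, z up along the tool, x and y square to the grip's flats. Take it by two facing flats of the grip and lift it straight out
- ball (a point): centre of the tool's ball foot, 20 mm above its lowest point, tool axes
- handle (a point): middle of the tool's square grip, 98 mm above the bottom of the ball, tool axes
- socket: wooden block 100 x 100 x 63 mm fixed to the bench; a square hole 42 mm wide and 55 mm deep in its top holds the tool, whose ball rests 8 mm above the bench and whose flats are square with the block. Origin at the centre of the underside, z up
- stand: arched steel rail on posts, fixed to the bench, these axes do not move: origin on the bench under the top of the arch, y level along the rail towards the clasp end of the lid, x level across it (away from the robot), z up. The rail is a circular arc of 500 mm radius, 100 mm wide with its posts, top 130 mm above the bench; it reaches from y = +130 to -275 mm and slopes down towards -y
- lid_crown (a point): highest point of the dome, mid-lid, moves with the lid; x across the rail, y along the lid towards the clasp end, z out of the dome; unpressed 100 mm above the rail. Lid: dark wood, 90 mm wide (x), 244 mm long (y), 0.5 kg; top a circular arc of 300 mm radius along y, straight across x; slick (friction with the ball about 0.1). Brass clasp on the end face at +y, other end plain
- lid_arc (a point): centre of the dome's arc, 300 mm below the crown along the lid's z, lid axes; a ball on the dome has its centre 320 mm from it. The y of the ball's centre in this frame says where it rubs: +55 to +115 mm is the clasp end, -20 to +20 mm the crown, -50 to -115 mm the plain end; stay within 30 mm of the middle in x. Come down on it and leave it only near the ends
- apex (a point): top of the arched rail, 130 mm above the bench, axes of the stand, does not move; the centre of the rail's arc lies 500 mm straight below it
- carriage (a joint): how far the carriage with the lid has rolled along the rail, rad about the centre of the rail's arc (0.1 rad = 50 mm), 0 at the top, growing towards -y; the lid tilts with it. Stops at -0.006 (start: held just before the top by its weight) and +0.36 (low end). Past the top it rolls away by itself, faster and faster, 1.8 to 4 s for each doubling of the distance
- carriage_mid (a point): middle of the grey four-wheeled iron carriage, 27 mm above the rail, lid axes. Carriage nominally 2.2 kg (0.65 to 1.6 times that), no rolling friction, oil damper 55 N m per rad/s about the rail's centre (220 N per m/s along the rail). With the lid, gravity drives it by nominally 14 N m per rad of joint value, so it starts slowly
- lid (a joint): how far the lid is pressed into its springs, straight towards the rail, m, 0 at rest: 500 N/m (5 N presses it 10 mm), damping 15 N s/m, at most 0.025
- book: bystander: closed green book 190 x 130 x 32 mm lying flat, origin at the centre of its underside
- jar: bystander: amber glass jar with lid, 64 mm across and 85 mm high, origin at the centre of its underside
- brush: bystander: brush lying on the bench, origin at its middle underneath
Not all that is in view belongs to the job. Leave any orange or purple look-alike of the rubber alone.

How it is judged:
On the way, in this order (a step that is already met when the one before it is completed fails the run):
1. the ball rubs at the clasp end of the dome, with 3 to 7.5 N for 0.6 s without a break (contact force between rubber and stand between 3 and 7.5 N and x of ball in the frame of lid_arc between -0.03 and 0.03 m and y of ball in the frame of lid_arc between 0.055 and 0.115 m), for 0.6 s.
2. with the carriage rolling (0.02 to 0.345 rad) the ball rubs between the clasp end and the crown, with 3 to 7.5 N for 0.5 s without a break (contact force between rubber and stand between 3 and 7.5 N and x of ball in the frame of lid_arc between -0.03 and 0.03 m and y of ball in the frame of lid_arc between 0.015 and 0.06 m and value of joint carriage between 0.02 and 0.345 rad), for 0.5 s.
3. with the carriage rolling (0.05 to 0.345 rad) the ball rubs at the crown, with 3 to 7.5 N for 0.5 s without a break (contact force between rubber and stand between 3 and 7.5 N and x of ball in the frame of lid_arc between -0.03 and 0.03 m and y of ball in the frame of lid_arc between -0.025 and 0.02 m and value of joint carriage between 0.05 and 0.345 rad), for 0.5 s.
4. before the carriage arrives (0.08 to 0.345 rad) the ball rubs between the crown and the plain end, with 3 to 7.5 N for 0.5 s without a break (contact force between rubber and stand between 3 and 7.5 N and x of ball in the frame of lid_arc between -0.03 and 0.03 m and y of ball in the frame of lid_arc between -0.06 and -0.015 m and value of joint carriage between 0.08 and 0.345 rad), for 0.5 s.
5. before the carriage arrives (0.12 to 0.345 rad) the ball rubs at the plain end, with 3 to 7.5 N for 0.5 s without a break (contact force between rubber and stand between 3 and 7.5 N and x of ball in the frame of lid_arc between -0.03 and 0.03 m and y of ball in the frame of lid_arc between -0.115 and -0.05 m and value of joint carriage between 0.12 and 0.345 rad), for 0.5 s.
At the end, for the whole second after the job is handed in: The carriage is at rest at the low end of the rail (over 0.34 rad, under 0.05 rad/s) and nothing presses on the lid; the tool is held still by the gripper (under 30 mm/s), its ball centre more than 180 mm above the bench and the ball more than 20 mm clear of the dome (value of joint carriage above 0.34 rad and velocity of joint carriage between -0.05 and 0.05 rad/s and contact force between rubber and stand below 0.1 N and distance between ball and lid_arc above 0.34 m and height (world z) of ball above 0.18 m and linear speed of rubber below 0.03 m/s and contact force between the fingers and rubber above 1 N); the arm keeps its last pose, push and grip.
It fails at once if pressed with more than 15 N (contact force between rubber and stand above 15 N).
It fails at once if stroke broken: ball 6 to 16 mm off the dome between its ends (come down and leave near the ends) (y of ball in the frame of lid_arc between -0.05 and 0.05 m and x of ball in the frame of lid_arc between -0.045 and 0.045 m and distance between ball and lid_arc between 0.326 and 0.336 m).
It fails at once if lid or stand pushed by the hand itself, not the tool (contact force between the arm and stand above 1 N).
It fails at once if book, jar or brush moved by more than 20 mm (distance of any of book, jar, brush from where it was at the start of the episode above 0.02 m).
It also fails if it takes over 72 s, if anything falls off the work surface, if the arm or the gripper's body presses on something with over 40 N, if the wrist force passes 120 N, or if a joint passes its speed limit or range.

## Robot

A 7-joint arm with a two-finger parallel gripper is mounted at the origin on the work surface. World frame = base frame: x ahead of the robot, y to its left, z up, the work surface at z = 0. Lengths are in m, angles in rad, forces in N, time in s.
With the tool pointing down it reaches from about 0.35 to 0.9 m from the base axis. Payload 8.1 kg.
Tool frame: the origin (TCP) lies on the centre line of the jaws, within the pads' length; the fingertips stand 14 mm ahead of it and the grasp point (between the pads) lies 5 mm behind it; z points along the fingers, y is the line along which they close (so a half turn about z gives the same grasp; the last joint's range is limited). The gripper opens to 92 mm and grips with 3 to 60 N. Pads are 19 mm wide; open, the fingers measure 130 mm over their backs; the gripper's body (75 mm by 190 mm) begins 47 mm behind the grasp point.
Start: joints at [1.156, 0.434, 0.025, 1.573, -0.012, 1.134, -0.075], TCP at [0.192, -0.595, 0.241] pointing down, gripper open.
Joint ranges: [-2.62, 2.62], [-0.44, 2.09], [-1.27, 1.32], [0.08, 2.57], [-1.32, 4.46], [0.12, 2], [-2.74, 2.74]. Speed limits (rad/s): [2.22, 2.22, 3.01, 3.01, 3.14, 3.14, 3.14].

## Interface

Orientations are given as a 3x3 rotation matrix whose columns are the frame's x, y, z axes.
In Python, from rig import arm gives the robot as it stands.
- The arm moves only by the shell command python3 -m jog 'ROWS' [FORCE]. ROWS is a JSON object of lists of equal length, an entry for each row: "travel": the shift along the tool's x, y, z in units of 600 mm (1.0 is 600 mm), a list of three; "turn": the turn, a rotation vector about the tool's x, y, z in units of pi rad (1.0 is pi rad), a list of three; "hand": the opening, from 0 (shut) to 1 (fully open). In form: {"travel": [[x, y, z], ...], "turn": [[rx, ry, rz], ...], "hand": [hand, ...]}. A call has 1 to 8 rows; each row is the pose to reach, as a shift and turn from the pose commanded when the call began, along the tool's axes at that moment, turning the shorter way round; what a row does not reach only later rows make up. A row lasts 1/12 s, in which the tool goes at most 41.7 mm and 7.16 degrees, less where a joint would pass 70% of its speed; a pose out of reach is approached as far as the arm can. A call with a number of a shift or a turn outside -1 to 1 is refused whole. A call with a gripper value outside its range is refused whole. The fingers move at their own pace and stop on an object; FORCE is the grip in N (left out, the last holds). Time passes only in rows, so rows that repeat a pose let the fingers close. It gives the time, the measured TCP pose, the force, the opening and the grip force at its end, in the units of the state.
- arm.observe(): the state, without advancing time (a new reading comes with each control period).
- arm.camera(name): name is "side" or "top" or "wrist"; returns (picture, depth): 480x640x3 uint8, red, green, blue; 480x640 float32, m along the optical axis (not along the pixel's ray), 0 where there is no reading.
- arm.camera_params(name): a dict with "vfov" (degrees; the focal length in pixels is half the picture's height over the tangent of half this angle, whatever the lens; pixels are square), "cx", "cy" (the principal point, pixels), "extrinsics" (4x4, takes a point from camera to world coordinates). Camera axes: x right, y up, looking along -z (the intrinsics and any distortion apply to the point x, -y, -z); pixel columns grow to the right and rows downward; lengths in m; the calibration is good to about 2 mm. The wrist camera is an equidistant fisheye: a pixel r from the principal point sees the ray r / f radians off the axis. A picture is of the moment at which its call begins: read the wrist's pose just before it. camera_params takes no time and is no camera call; for the wrist camera it gives the pose at the moment of the call.
- arm.close_job(): hands the job in; it is judged then, once.
The state is a dict: "time": time; "qpos": joint angles; "joint_velocities": joint speeds; "joint_efforts": joint torques, N m; "tcp_pos": TCP position; "ee_rot": TCP orientation; "ft_force": force on the tool from outside, world axes, zero at the start; "torque": the same for the moment, N m; "gripper_width": finger opening in m; "grasp_force": force on a finger pad.
Only numpy, scipy, OpenCV 4.12 (cv2) and the standard library are available. Lean on these libraries where they do the work, as an engineer would, in place of code of your own. Each camera call takes 0.05 s, during which the arm holds its last target. There are 200 camera calls.

## Working session

There is one attempt and no reset: what is moved stays moved. The work goes in short steps, Python scripts to look and compute and a shell command to move; the robot and the scene stay as the last step left them, time stands still between calls to the robot, and variables do not carry over. Pictures are saved under pics/ and viewed, at most 10 in all, crops included, and the job is handed in when it is done.

```bash
mkdir -p pics; ls; cat > h.py <<'E'
import numpy as np, cv2
from rig import arm
def grab(n,f):
    p=arm.camera_params(n); im,d=arm.camera(n); cv2.imwrite(f'pics/{f}.png',im[:,:,::-1]); np.savez(f'pics/{f}.npz',d=d,E=p['extrinsics'],k=[240/np.tan(np.radians(p['vfov'])/2),p['cx'],p['cy']],im=im)
def pts(f):
    z=np.load(f'pics/{f}.npz'); d=z['d'];fo,cx,cy=z['k'];v,u=np.mgrid[:480,:640]
    P=np.stack([(u-cx)/fo*d,-(v-cy)/fo*d,-d],-1); E=z['E']; W=P@E[:3,:3].T+E[:3,3]; W[d==0]=np.nan
    return W,z['im']
E
python3 - <<'E'
from h import *
s=arm.observe(); print(s)
for n in('side','top'):
    print(n,arm.camera_params(n)); grab(n,n+'0')
E
```

```text
pics
{'time': 0.0, 'qpos': array([ 1.15634641,  0.43521546,  0.02495232,  1.57407092, -0.01156243,
        1.13400018, -0.07508429]), 'joint_velocities': array([-0.00123783, -0.00108356,  0.00180329,  0.00046863, -0.00056725,
        0.00094349, -0.00061545]), 'joint_efforts': array([ 4.24939817e-04, -6.67833567e+01,  9.85361226e-01, -3.14451563e+01,
       -6.04505930e-02,  4.31772578e-02,  1.16458127e-04]), 'tcp_pos': array([ 0.19156415, -0.59441737,  0.23995952]), 'ee_rot': array([[ 9.51773432e-01,  3.06801135e-01, -6.30706000e-04],
       [ 3.06801738e-01, -9.51772394e-01,  1.41562033e-03],
       [-1.65974637e-04, -1.54085151e-03, -9.99998799e-01]]), 'ft_force': array([-0.49529504, -0.49478837,  0.33429723]), 'torque': array([ 0.01485665, -0.00827565,  0.01087976]), 'grasp_force': 0.0, 'gripper_width': 0.0916837375869207}
side {'vfov': 45.99206349065768, 'cx': 324.3590795394836, 'cy': 243.2724199245774, 'extrinsics': array([[ 0.88567671, -0.35956446,  0.29375189,  0.99311049],
       [ 0.46401806,  0.66332344, -0.58710243, -0.93928354],
       [ 0.01624865,  0.65628912,  0.75433452,  1.10710722],
       [ 0.        ,  0.        ,  0.        ,  1.        ]])}
top {'vfov': 54.48957414999645, 'cx': 328.58488358157115, 'cy': 237.30175689708156, 'extrinsics': array([[-0.00472051,  0.99434329, -0.10610906,  0.45921155],
       [-0.99987365, -0.00308263,  0.01559454, -0.03667548],
       [ 0.01517923,  0.10616927,  0.99423221,  1.02729351],
       [ 0.        ,  0.        ,  0.        ,  1.        ]])}
```

View pics/side0.png

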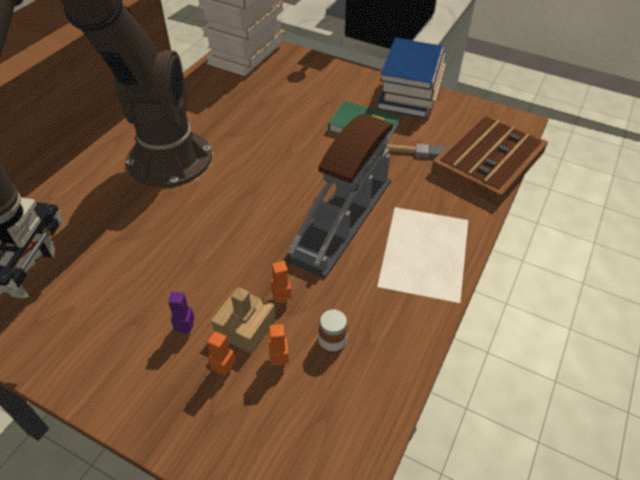

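View pics/top0.png

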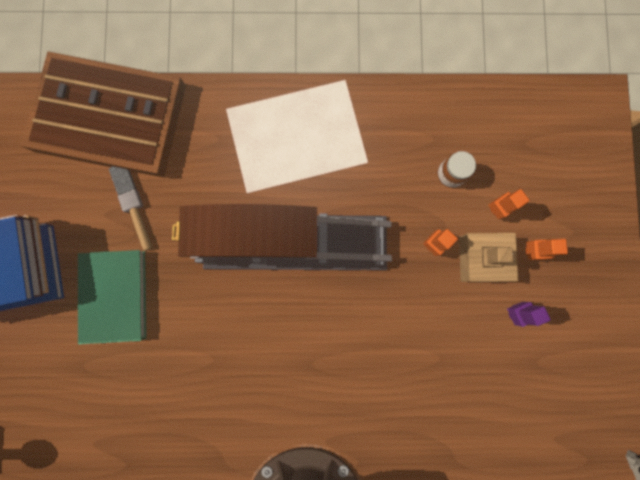

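The wood-coloured tool stands in the socket block: grip top at about (500,256) in the top view and (241,300) in the side view. The lid is at (247,231) with the clasp at (176,231), and the rail runs to (390,242). The look-alikes in the top view are orange at (441,242), (510,204) and (547,249), and purple at (529,314). Only the piece at (500,256) is wood and in the socket. I'll confirm that in a crop and measure.

```bash
python3 - <<'E'
from h import *
W,im=pts('top0')
c=im[180:340,410:600]; cv2.imwrite('pics/crop.png',cv2.resize(c,None,fx=4,fy=4*.9,interpolation=cv2.INTER_CUBIC)[:,:,::-1])
def rep(name,box,zlo,zhi):
    u0,u1,v0,v1=box; P=W[v0:v1,u0:u1].reshape(-1,3); P=P[(P[:,2]>zlo)&(P[:,2]<zhi)]
    r=cv2.minAreaRect((P[:,:2]*1000).astype(np.float32)); print(name,len(P),np.round(np.median(P,0),4),r)
rep('socket top',(455,525,225,290),.055,.07)
rep('grip top',(475,520,240,275),.125,.14)
rep('lookL',(425,460,225,260),.09,.2)
rep('lookR',(525,570,230,265),.09,.2)
rep('lookU',(490,530,185,220),.09,.2)
rep('lookP',(505,552,300,330),.09,.2)
rep('jar',(435,480,145,190),.08,.1)
P=W[195:262,172:322].reshape(-1,3);P=P[P[:,2]>.19]
r=cv2.minAreaRect((P[:,:2]*1000).astype(np.float32)); print('lid',r,P[:,2].max())
# fit cylinder arcs: along-axis unknown yaw
from scipy.optimize import least_squares
def f(p):
    y0,z0,psi=p; s=-np.sin(psi)*P[:,0]+np.cos(psi)*P[:,1]
    return np.hypot(s-y0,P[:,2]-z0)-.3
s=least_squares(f,[.1,-.07,0],loss='soft_l1',f_scale=.002); print(s.x,np.std(f(s.x)))
# side camera too
W2,im2=pts('side0'); Q=W2[110:185,315:400].reshape(-1,3); Q=Q[(Q[:,2]>.19)&(Q[:,2]<.25)]; P=Q
s=least_squares(f,[.1,-.07,0],loss='soft_l1',f_scale=.002); print('side',s.x,np.std(f(s.x)),cv2.minAreaRect((Q[:,:2]*1000).astype(np.float32)))
P=W2[285:345,210:275].reshape(-1,3); q=P[(P[:,2]>.055)&(P[:,2]<.07)]; print('side socket',cv2.minAreaRect((q[:,:2]*1000).astype(np.float32)))
q=P[(P[:,2]>.125)&(P[:,2]<.14)]; print('side grip',np.median(q,0),cv2.minAreaRect((q[:,:2]*1000).astype(np.float32)))
# rail rails: points 
R=W[210:275,320:395].reshape(-1,3); R=R[R[:,2]>.04]; print('rail',cv2.minAreaRect((R[:,:2]*1000).astype(np.float32)),R[:,1].min())
E
```

```text
socket top 1861 [ 0.5163 -0.3821  0.0636] ((520.4946899414062, -391.9559326171875), (100.33291625976562, 102.30492401123047), 0.5640457272529602)
grip top 254 [ 0.5209 -0.3901  0.1331] ((520.2915649414062, -390.4832763671875), (30.787519454956055, 29.44341468811035), 89.74461364746094)
lookL 310 [ 0.5512 -0.2796  0.1246] ((552.3818969726562, -282.99700927734375), (30.230613708496094, 31.55516242980957), 46.470645904541016)
lookR 360 [ 0.5353 -0.494   0.1239] ((536.14892578125, -501.3536682128906), (30.09276008605957, 31.57990837097168), 0.666737973690033)
lookU 335 [ 0.6298 -0.4222  0.1243] ((631.2630004882812, -427.5736389160156), (30.25368881225586, 31.555118560791016), 35.0599479675293)
lookP 384 [ 0.402  -0.4518  0.1239] ((401.6228332519531, -457.1579895019531), (30.651708602905273, 30.81163787841797), 21.40268325805664)
jar 572 [ 0.7099 -0.3274  0.0857] ((711.0068969726562, -327.18182373046875), (54.395423889160156, 54.94211959838867), 84.75242614746094)
lid ((558.4827880859375, 101.20572662353516), (257.6260070800781, 90.69330596923828), 89.48641204833984) 0.2348732526345768
[ 0.09804217 -0.0692374  -0.00970751] 0.0030735117535016913
side [ 0.1051855  -0.07123203 -0.01928599] 0.006493496481119202 ((560.2116088867188, 95.55342102050781), (251.86033630371094, 93.50045776367188), 89.2148666381836)
side socket ((522.201416015625, -391.04119873046875), (132.8675079345703, 156.68638610839844), 26.2607421875)
side grip [ 0.52871251 -0.39922775  0.12999241] ((573.9226684570312, -438.2515869140625), (116.47664642333984, 140.43359375), 10.090930938720703)
rail ((555.9210205078125, -108.86334991455078), (149.79067993164062, 98.3984146118164), 89.74810028076172) -0.18362713936846287
```

View pics/crop.png

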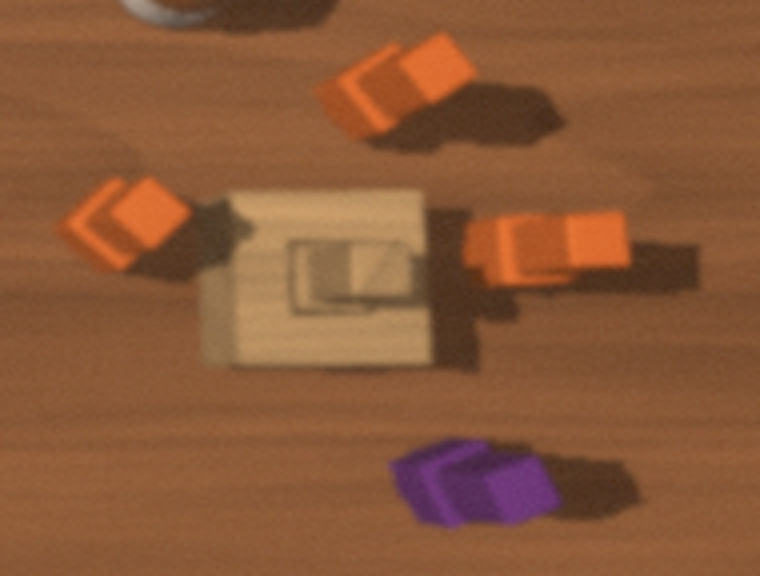

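The crop shows the tan grip at about crop (375,270) standing in the socket block. It has the only wooden finish; the four coloured pieces stand loose on the bench. I'll move over the socket, closing along world y.

```bash
cat > m.py <<'E'
import sys
from h import *
# usage: m.py X Y Z : how far from measured TCP to target, tool axes/units; yaw error too
s=arm.observe(); R=s['ee_rot']; p=s['tcp_pos']
t=np.array([float(a) for a in sys.argv[1:4]])
from scipy.spatial.transform import Rotation as Ro
T=np.diag([1.,-1,-1])
print('t',s['time'],'p',p.round(4),'q',s['qpos'].round(2),'w',round(s['gripper_width'],4),'gf',round(s['grasp_force'],1),'ft',s['ft_force'].round(2))
print('travel',(R.T@(t-p)/.6).round(4),'turn',(Ro.from_matrix(R.T@T).as_rotvec()/np.pi).round(4))
E
python3 -m jog '{"travel":[[0.6255,-0.1557,0.0667],[0.6255,-0.1557,0.0667],[0.6255,-0.1557,0.0667],[0.6255,-0.1557,0.0667],[0.6255,-0.1557,0.0667],[0.6255,-0.1557,0.0667],[0.6255,-0.1557,0.0667],[0.6255,-0.1557,0.0667]],"turn":[[0,0,0.0993],[0,0,0.0993],[0,0,0.0993],[0,0,0.0993],[0,0,0.0993],[0,0,0.0993],[0,0,0.0993],[0,0,0.0993]],"hand":[0.7,0.7,0.7,0.7,0.7,0.7,0.7,0.7]}'
python3 m.py .5205 -.391 .2
```

```text
time: 0.77
tcp_pos: [0.474, -0.4189, 0.206]
ee_rot: [[1.0, -0.0, -0.0], [-0.0, -1.0, 0.0], [-0.0, -0.0, -1.0]]
ft_force: [0.1, -1.9, 0.7]
gripper_width: 0.0646
grasp_force: 0.0
t 0.7667 p [ 0.474  -0.4189  0.206 ] q [ 0.63  0.48  0.02  1.6  -0.01  1.07 -0.92] w 0.0646 gf 0.0 ft [ 0.05 -1.92  0.73]
travel [ 0.0775 -0.0466  0.0101] turn [-0.0001  0.0001 -0.0001]
```

```bash
python3 - <<'E'
from h import *
W,im=pts('top0')
# lid by rows of columns: use lid pts, z>0.19, exclude clasp(yellow): print heights along y, mid strip
P=W[190:262,172:322].reshape(-1,3);P=P[(P[:,2]>.185)&(abs(P[:,0]-.558)<.03)]
for y in np.arange(-.04,.26,.02):
    q=P[abs(P[:,1]-y)<.01]; 
    if len(q): print(round(y,3),len(q),np.median(q[:,2]).round(4))
print(P[:,1].min(),P[:,1].max())
for m in (.0,.01,.02):
    q=P[(P[:,1]>-.02)&(P[:,1]<.205)]
    from scipy.optimize import least_squares
    s=least_squares(lambda p:np.hypot(q[:,1]-p[0],q[:,2]-p[1])-.3,[.1,-.07],loss='soft_l1',f_scale=.002);
print(s.x)
for x in (.515,.54,.56,.58,.6):
    q=W[190:262,172:322].reshape(-1,3); q=q[(abs(q[:,0]-x)<.006)&(q[:,2]>.19)]; print(x,q[:,1].min(),q[:,1].max())
E
```

```text
-0.02 331 0.2093
0.0 407 0.2159
0.02 411 0.222
0.04 396 0.2263
0.06 405 0.2289
0.08 407 0.2305
0.1 401 0.2306
0.12 395 0.2295
0.14 395 0.227
0.16 369 0.2231
0.18 362 0.218
0.2 347 0.2107
0.22 185 0.2058
0.24 21 0.1883
-0.027366099498530846 0.2335229823281282
[ 0.09245007 -0.06918024]
0.515 -0.027233383439457085 0.2161480854296812
0.54 -0.027245484198284646 0.22687851532997264
0.56 -0.027305032290758445 0.22934819114271224
0.58 -0.027347217429263715 0.21759153223592717
0.6 -0.027395652846442506 0.21444776639531113
```

```bash

python3 -m jog '{"travel":[[0.0775,-0.0466,0.01],[0.0775,-0.0466,0.01],[0.0775,-0.0466,0.07],[0.0775,-0.0466,0.13],[0.0775,-0.0466,0.16],[0.0775,-0.0466,0.175],[0.0775,-0.0466,0.175],[0.0775,-0.0466,0.175]],"turn":[[0,0,0],[0,0,0],[0,0,0],[0,0,0],[0,0,0],[0,0,0],[0,0,0],[0,0,0]],"hand":[0.7,0.7,0.7,0.7,0.7,0.7,0.7,0.7]}'
python3 m.py .5205 -.391 .101
```

```text
time: 1.43
tcp_pos: [0.5193, -0.3928, 0.102]
ee_rot: [[1.0, -0.0, 0.0], [-0.0, -1.0, -0.0], [0.0, 0.0, -1.0]]
ft_force: [0.5, -0.8, 0.5]
gripper_width: 0.0642
grasp_force: 0.0
t 1.4333 p [ 0.5193 -0.3928  0.102 ] q [ 0.56  0.61  0.    1.65 -0.    0.88 -1.  ] w 0.0642 gf 0.0 ft [ 0.54 -0.77  0.46]
travel [ 0.002  -0.003   0.0016] turn [ 0.     -0.     -0.0002]
```

```bash

python3 -m jog '{"travel":[[0.002,-0.003,0.001],[0.002,-0.003,0.001],[0.002,-0.003,0.001],[0.002,-0.003,0.001],[0.002,-0.003,0.001],[0.002,-0.003,0.001],[0.002,-0.003,0.001],[0.002,-0.003,0.001]],"turn":[[0,0,0],[0,0,0],[0,0,0],[0,0,0],[0,0,0],[0,0,0],[0,0,0],[0,0,0]],"hand":[0.7,0.7,0,0,0,0,0,0]}' 50
python3 m.py .5205 -.391 .101
```

```text
time: 2.1
tcp_pos: [0.5204, -0.3907, 0.1009]
ee_rot: [[1.0, -0.0, 0.0], [-0.0, -1.0, -0.0], [0.0, 0.0, -1.0]]
ft_force: [1.0, -0.8, 0.3]
gripper_width: 0.0298
grasp_force: 50.0
t 2.1 p [ 0.5204 -0.3907  0.1009] q [ 0.56  0.61  0.    1.65 -0.    0.88 -1.01] w 0.0298 gf 50.0 ft [ 1.02 -0.8   0.28]
travel [ 0.0002  0.0005 -0.0001] turn [ 0.     -0.     -0.0001]
```

```bash

python3 -m jog '{"travel":[[0,0,-0.05],[0,0,-0.11],[0,0,-0.17],[0,0,-0.23],[0,0,-0.29],[0,0,-0.35],[0,0,-0.42],[0,0,-0.49]],"turn":[[0,0,0],[0,0,0],[0,0,0],[0,0,0],[0,0,0],[0,0,0],[0,0,0],[0,0,0]],"hand":[0,0,0,0,0,0,0,0]}'
python3 -m jog '{"travel":[[0.01,-0.05,0],[0.02,-0.11,0],[0.03,-0.17,0],[0.04,-0.23,0],[0.05,-0.29,0],[0.06,-0.35,0],[0.063,-0.41,0],[0.063,-0.47,0]],"turn":[[0,0,0],[0,0,0],[0,0,0],[0,0,0],[0,0,0],[0,0,0],[0,0,0],[0,0,0]],"hand":[0,0,0,0,0,0,0,0]}'
python3 m.py .558 .19 .36
```

```text
time: 2.77
tcp_pos: [0.5197, -0.3902, 0.3957]
ee_rot: [[1.0, -0.0, -0.001], [-0.0, -1.0, 0.001], [-0.001, -0.001, -1.0]]
ft_force: [1.3, -1.0, -1.4]
gripper_width: 0.0297
grasp_force: 50.0
time: 3.43
tcp_pos: [0.5581, -0.1068, 0.3938]
ee_rot: [[1.0, 0.0, -0.001], [0.0, -1.0, 0.0], [-0.001, -0.0, -1.0]]
ft_force: [0.3, -0.1, -2.0]
gripper_width: 0.0301
grasp_force: 50.0
t 3.4333 p [ 0.5581 -0.1068  0.3938] q [ 0.17  0.26 -0.09  1.45  0.02  1.43 -1.5 ] w 0.0301 gf 50.0 ft [ 0.3  -0.09 -1.98]
travel [-2.000e-04 -4.947e-01  5.630e-02] turn [-0.      0.0002  0.    ]
```

```bash

python3 -m jog '{"travel":[[0,-0.06,0],[0,-0.12,0],[0,-0.18,0],[0,-0.245,0],[0,-0.31,0],[0,-0.375,0],[0,-0.44,0.025],[0,-0.495,0.05]],"turn":[[0,0,0],[0,0,0],[0,0,0],[0,0,0],[0,0,0],[0,0,0],[0,0,0],[0,0,0]],"hand":[0,0,0,0,0,0,0,0]}'
python3 -m jog '{"travel":[[0,0,0],[0,0,0],[0,0,0],[0,0,0]],"turn":[[0,0,0],[0,0,0],[0,0,0],[0,0,0]],"hand":[0,0,0,0]}'
python3 m.py .558 .19 .308
python3 - <<'E'
from h import *
grab('side','side1'); grab('top','top1')
z=cv2.imread('pics/side1.png')[50:290,250:450]; cv2.imwrite('pics/c1.png',cv2.resize(z,None,fx=2.5,fy=2.5))
z=cv2.imread('pics/top1.png')[160:300,150:400]; cv2.imwrite('pics/c2.png',cv2.resize(z,None,fx=3,fy=3))
E
```

```text
time: 4.1
tcp_pos: [0.558, 0.1915, 0.3644]
ee_rot: [[1.0, 0.001, 0.001], [0.001, -1.0, 0.001], [0.001, -0.001, -1.0]]
ft_force: [0.3, -1.0, -2.4]
gripper_width: 0.0296
grasp_force: 50.0
time: 4.43
tcp_pos: [0.5588, 0.1867, 0.3646]
ee_rot: [[1.0, -0.002, 0.001], [-0.002, -1.0, -0.001], [0.001, 0.001, -1.0]]
ft_force: [0.5, -0.2, -2.3]
gripper_width: 0.0297
grasp_force: 50.0
t 4.4333 p [0.5588 0.1867 0.3646] q [-0.24  0.32 -0.24  1.45  0.08  1.38 -2.06] w 0.0297 gf 50.0 ft [ 0.51 -0.2  -2.33]
travel [-0.0015 -0.0055  0.0943] turn [ 0.0002 -0.0002 -0.0008]
```

View pics/c1.png

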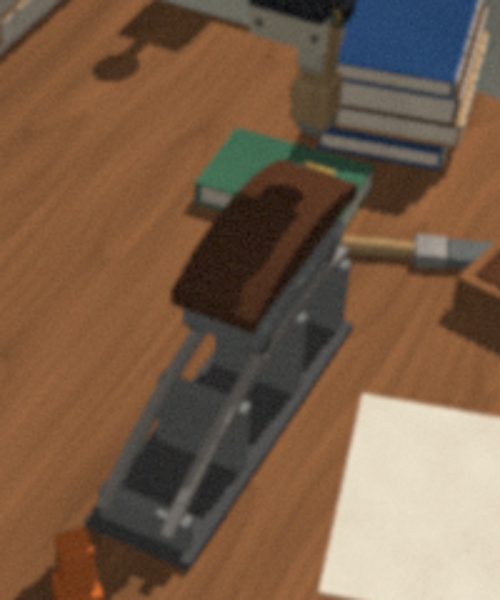

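View pics/c2.png

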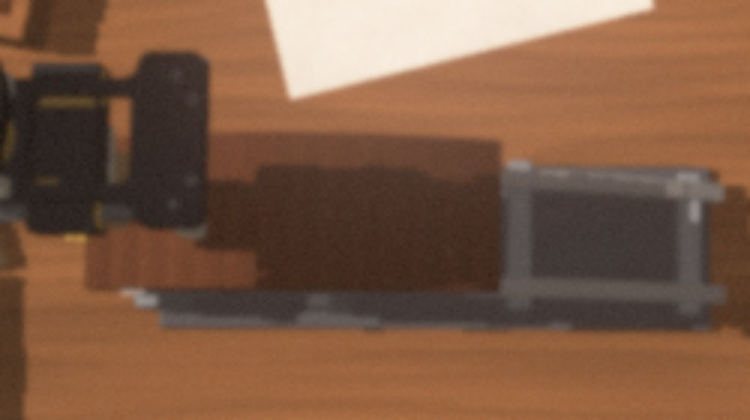

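The tool hangs straight in the jaws over the clasp end: shank at c1 (318,100), and in c2 the hand at (130,140) with the plain lid edge at x≈500. Next I'll write a tracker that fits carriage angle and press from depth, and calibrate it on the pictures I have.

```bash
cat > trk.py <<'E'
import sys, json, os
from h import *
from scipy.optimize import least_squares
AY=.091; X0=.558; H=.073
def C(th,d): return np.array([AY-(.3-d)*np.sin(th), -.37+(.3-d)*np.cos(th)])
def cloud(f):
    W,_=pts(f); P=W.reshape(-1,3); P=P[np.isfinite(P[:,0])]
    return P[(abs(P[:,0]-X0)<.042)&(P[:,1]>-.35)&(P[:,1]<.26)&(P[:,2]>.08)&(P[:,2]<.26)][:,1:]
def fit(P,off,seeds=np.arange(-.01,.37,.02),d0=.008):
    best=None; P=P-off
    for th in seeds:
        d=d0; n=0
        for _ in range(6):
            v=P-C(th,d); a=np.arctan2(v[:,0],v[:,1])+th; r=np.hypot(*v.T)-.3
            m=(abs(a)<.40)&(abs(r)<.008); n=m.sum()
            if n<150: break
            Q=P[m]
            s=least_squares(lambda p:np.hypot(*(Q-C(p[0],p[1])).T)-.3,[th,d],loss='soft_l1',f_scale=.002); th,d=s.x
        if n>=150 and -.03<th<.4 and (best is None or n>best[2]): best=(th,d,n)
    return best
OFF=json.load(open('off.json')) if os.path.exists('off.json') else {}
E
python3 - <<'E'
from trk import *
from scipy.optimize import least_squares
off={}
for n in('top','side'):
    P=cloud(n+'0'); c=C(-.006,0)
    o=np.zeros(2)
    for _ in range(8):
        v=P-o-c; m=(abs(np.hypot(*v.T)-.3)<.008)&(abs(np.arctan2(v[:,0],v[:,1]))<.40); Q=P[m]
        o=least_squares(lambda p:np.hypot(*(Q-c-p).T)-.3,o,loss='soft_l1',f_scale=.002).x
    print(n,o,m.sum()); off[n]=list(o)
json.dump(off,open('off.json','w'))
for n in('top','side'):
    for k in '01': print(n+k,fit(cloud(n+k),off[n]))
E
```

```text
top [-0.00032485  0.00081777] 6361
side [ 0.00085813 -0.00068082] 2009
top0 (np.float64(-0.006056030336459175), np.float64(3.3888783001703404e-06), np.int64(6359))
top1 (np.float64(-0.006259823713179593), np.float64(1.185435608309155e-05), np.int64(5251))
side0 (np.float64(-0.006135659567295165), np.float64(-1.682255147060173e-06), np.int64(1996))
side1 (np.float64(-0.005559164560623516), np.float64(1.298759264898081e-05), np.int64(2015))
```

```bash

python3 -m jog '{"travel":[[0,0.001,0.015],[0,0.001,0.03],[0,0.001,0.045],[0,0.001,0.057],[0,0.001,0.066],[0,0.001,0.073],[0,0.001,0.075],[0,0.001,0.075]],"turn":[[0,0,0],[0,0,0],[0,0,0],[0,0,0],[0,0,0],[0,0,0],[0,0,0],[0,0,0]],"hand":[0,0,0,0,0,0,0,0]}'
python3 m.py .558 .187 .3095
```

```text
time: 5.2
tcp_pos: [0.5582, 0.1877, 0.3189]
ee_rot: [[1.0, -0.0, -0.001], [-0.0, -1.0, -0.0], [-0.001, 0.0, -1.0]]
ft_force: [-0.2, -0.6, -1.0]
gripper_width: 0.0301
grasp_force: 50.0
t 5.2 p [0.5582 0.1877 0.3189] q [-0.24  0.34 -0.24  1.53  0.08  1.28 -2.06] w 0.0301 gf 50.0 ft [-0.23 -0.64 -0.99]
travel [-0.0004  0.0012  0.0156] turn [ 0.0001  0.0002 -0.0001]
```

```bash
cat > plan.py <<'E'
from trk import *
import sys
FT=float(sys.argv[1]) if len(sys.argv)>1 else 5.; ramp=int(sys.argv[2]) if len(sys.argv)>2 else 3; hold=sys.argv[3] if len(sys.argv)>3 else ''
from scipy.optimize import brentq
t0=arm.observe()['time']; grab('top','now'); s=arm.observe(); p=s['tcp_pos']
r=fit(cloud('now'),OFF['top']); src='top'
if r is None or r[2]<2500: grab('side','now2'); r2=fit(cloud('now2'),OFF['side']); print('side',r2)
th,d,n=r; b=p[1:]-[0,H]
L=[l for l in json.load(open('log.json'))] if os.path.exists('log.json') else []
k=.27; rate=(1.45*.25+.2)/55 if False else .008
if L and L[-1][1]>-.005 or th>-.003:
    dt=t0-L[-1][0]; rate=max((th-L[-1][1])/dt*np.exp(k*dt/2),0.)
L.append([t0,th,d]); json.dump(L,open('log.json','w'))
thn=th+rate*(s['time']-t0)
v=b-C(thn,d); yl=v@[np.cos(thn),np.sin(thn)]; err=np.hypot(*v)-.32; al=np.arcsin(yl/.32)
print(f"t {t0:.2f} th {thn:.4f} rate {rate:.4f} n {n} press {d*1000:.1f}mm F {500*d/np.cos(al):.2f} yl {yl*1000:.1f} xl {(p[0]-X0)*1000:.1f} err {err*1000:.1f}mm tcp {p.round(4)} ft {s['ft_force'].round(1)} gf {s['grasp_force']:.0f}")
S=np.array([(-.006,.092),(0,.085),(.02,.065),(.045,.04),(.09,.012),(.12,0),(.16,-.035),(.2,-.065),(.24,-.085),(.3,-.09),(.4,-.09)])
# current effective d from ball geometry (contact when err small)
dn=d-err/np.cos(al)if err>.002 else d; e=0 if err>.002 else err
y0=yl
for i in range(1,9):
    t=i/12; x=thn+rate*(np.exp(k*t)-1)/k
    yt=min(np.interp(x,S[:,0],S[:,1]),yl)
    if hold: yt=float(hold)
    y=yl+(yt-yl)*min(1,i/4); a=np.arcsin(y/.32); dd=FT*np.cos(a)/500; dd=dn+(dd-dn)*min(1,i/ramp)
    tb=C(x,dd)+(.32+e)*np.array([np.sin(a-x),np.cos(a-x)])
    D=np.array([X0-p[0],tb[0]-b[0],tb[1]-b[1]]); tr=np.array([D[0],-D[1],-D[2]])/.6
    print(f"[{tr[0]:.4f},{tr[1]:.4f},{tr[2]:.4f}]  th {x:.3f} y {y*1000:.0f}")
E
python3 plan.py 5 6 .092
```

```text
t 5.20 th -0.0055 rate 0.0080 n 4913 press -0.0mm F -0.00 yl 93.4 xl 0.4 err 10.3mm tcp [0.5584 0.1878 0.3193] ft [ 0.4 -0.5 -2.4] gf 50
[-0.0007,0.0013,0.0053]  th -0.005 y 93
[-0.0007,0.0026,0.0107]  th -0.004 y 93
[-0.0007,0.0039,0.0160]  th -0.003 y 92
[-0.0007,0.0052,0.0214]  th -0.003 y 92
[-0.0007,0.0060,0.0269]  th -0.002 y 92
[-0.0007,0.0068,0.0325]  th -0.001 y 92
[-0.0007,0.0075,0.0323]  th -0.000 y 92
[-0.0007,0.0083,0.0322]  th 0.000 y 92
```

```bash

python3 -m jog '{"travel":[[-0.0005,0.001,0.006],[-0.0005,0.002,0.012],[-0.0005,0.002,0.017],[-0.0005,0.003,0.021],[-0.0005,0.003,0.025],[-0.0005,0.004,0.028],[-0.0005,0.004,0.03],[-0.0005,0.004,0.03]],"turn":[[0,0,0],[0,0,0],[0,0,0],[0,0,0],[0,0,0],[0,0,0],[0,0,0],[0,0,0]],"hand":[0,0,0,0,0,0,0,0]}' | grep -E "time|ft"
python3 plan.py 5
```

```text
time: 5.92
ft_force: [-0.0, 0.1, 2.4]
t 5.92 th -0.0051 rate 0.0080 n 4689 press 7.9mm F 4.11 yl 91.4 xl 0.2 err 0.2mm tcp [0.5582 0.1855 0.3015] ft [-1.1  0.6  2.6] gf 50
[-0.0003,0.0011,0.0007]  th -0.004 y 91
[-0.0003,0.0030,0.0012]  th -0.004 y 90
[-0.0003,0.0055,0.0015]  th -0.003 y 89
[-0.0003,0.0088,0.0007]  th -0.002 y 88
[-0.0003,0.0110,0.0002]  th -0.002 y 87
[-0.0003,0.0132,-0.0003]  th -0.001 y 86
[-0.0003,0.0155,-0.0009]  th -0.000 y 85
[-0.0003,0.0176,-0.0013]  th 0.001 y 84
```

```bash

python3 -m jog '{"travel":[[0,0.001,0.0005],[0,0.003,0.001],[0,0.005,0.001],[0,0.007,0.001],[0,0.009,0.001],[0,0.011,0],[0,0.013,0],[0,0.015,-0.0005]],"turn":[[0,0,0],[0,0,0],[0,0,0],[0,0,0],[0,0,0],[0,0,0],[0,0,0],[0,0,0]],"hand":[0,0,0,0,0,0,0,0]}' | grep -E "time|ft"
python3 plan.py 5
```

```text
time: 6.63
ft_force: [-0.1, 2.4, 2.7]
t 6.63 th 0.0021 rate 0.0109 n 4517 press 9.7mm F 5.05 yl 86.1 xl 0.1 err -0.0mm tcp [0.5581 0.1758 0.3016] ft [0.5 0.7 3.5] gf 50
[-0.0002,0.0026,-0.0006]  th 0.003 y 85
[-0.0002,0.0060,-0.0015]  th 0.004 y 84
[-0.0002,0.0103,-0.0025]  th 0.005 y 82
[-0.0002,0.0154,-0.0036]  th 0.006 y 79
[-0.0002,0.0181,-0.0042]  th 0.007 y 78
[-0.0002,0.0208,-0.0047]  th 0.008 y 77
[-0.0002,0.0236,-0.0052]  th 0.009 y 76
[-0.0002,0.0265,-0.0057]  th 0.010 y 75
```

```bash

python3 -m jog '{"travel":[[0,0.003,-0.0005],[0,0.006,-0.0015],[0,0.0095,-0.0025],[0,0.013,-0.0033],[0,0.0165,-0.004],[0,0.02,-0.0046],[0,0.0235,-0.0052],[0,0.0265,-0.0057]],"turn":[[0,0,0],[0,0,0],[0,0,0],[0,0,0],[0,0,0],[0,0,0],[0,0,0],[0,0,0]],"hand":[0,0,0,0,0,0,0,0]}' | grep -E "time|ft"
python3 plan.py 5
```

```text
time: 7.35
ft_force: [-0.9, 1.3, 4.3]
t 7.35 th 0.0104 rate 0.0127 n 4279 press 9.9mm F 5.08 yl 74.8 xl 0.1 err 0.1mm tcp [0.5581 0.1596 0.305 ] ft [0.4 0.2 3. ] gf 50
[-0.0002,0.0016,-0.0003]  th 0.011 y 75
[-0.0002,0.0042,-0.0009]  th 0.013 y 74
[-0.0002,0.0077,-0.0016]  th 0.014 y 72
[-0.0002,0.0122,-0.0024]  th 0.015 y 70
[-0.0002,0.0154,-0.0029]  th 0.016 y 69
[-0.0002,0.0186,-0.0034]  th 0.017 y 68
[-0.0002,0.0219,-0.0039]  th 0.018 y 67
[-0.0002,0.0252,-0.0044]  th 0.020 y 65
```

```bash

python3 -m jog '{"travel":[[0,0.0025,-0.0005],[0,0.0055,-0.001],[0,0.009,-0.0017],[0,0.0123,-0.0024],[0,0.0155,-0.0029],[0,0.0187,-0.0034],[0,0.022,-0.0039],[0,0.0252,-0.0044]],"turn":[[0,0,0],[0,0,0],[0,0,0],[0,0,0],[0,0,0],[0,0,0],[0,0,0],[0,0,0]],"hand":[0,0,0,0,0,0,0,0]}' | grep -E "time|ft"
python3 plan.py 5
```

```text
time: 8.07
ft_force: [0.1, 1.3, 3.0]
t 8.07 th 0.0191 rate 0.0133 n 4077 press 9.7mm F 4.95 yl 65.1 xl 0.1 err -0.1mm tcp [0.5581 0.1445 0.3077] ft [ 0.4 -0.1  4.2] gf 50
[-0.0002,0.0013,-0.0001]  th 0.020 y 65
[-0.0002,0.0035,-0.0003]  th 0.021 y 64
[-0.0002,0.0068,-0.0007]  th 0.023 y 63
[-0.0002,0.0111,-0.0013]  th 0.024 y 61
[-0.0002,0.0144,-0.0018]  th 0.025 y 60
[-0.0002,0.0177,-0.0022]  th 0.026 y 59
[-0.0002,0.0212,-0.0026]  th 0.028 y 57
[-0.0002,0.0247,-0.0030]  th 0.029 y 56
```

```bash

python3 -m jog '{"travel":[[0,0.0025,-0.0003],[0,0.0053,-0.0006],[0,0.0083,-0.001],[0,0.0115,-0.0014],[0,0.0148,-0.0018],[0,0.018,-0.0022],[0,0.0213,-0.0026],[0,0.0247,-0.003]],"turn":[[0,0,0],[0,0,0],[0,0,0],[0,0,0],[0,0,0],[0,0,0],[0,0,0],[0,0,0]],"hand":[0,0,0,0,0,0,0,0]}' | grep -E "time|ft"
python3 plan.py 5
```

```text
time: 8.78
ft_force: [0.4, 0.0, 3.2]
t 8.78 th 0.0312 rate 0.0182 n 3706 press 10.0mm F 5.06 yl 57.5 xl 0.1 err 0.1mm tcp [0.5581 0.1296 0.3094] ft [0.1 0.9 2.5] gf 50
[-0.0001,0.0037,-0.0005]  th 0.033 y 56
[-0.0001,0.0088,-0.0011]  th 0.034 y 54
[-0.0001,0.0153,-0.0019]  th 0.036 y 51
[-0.0001,0.0233,-0.0027]  th 0.038 y 47
[-0.0001,0.0278,-0.0030]  th 0.039 y 46
[-0.0001,0.0324,-0.0033]  th 0.041 y 44
[-0.0001,0.0371,-0.0037]  th 0.043 y 42
[-0.0001,0.0420,-0.0040]  th 0.045 y 40
```

```bash

python3 -m jog '{"travel":[[0,0.004,-0.0005],[0,0.009,-0.0011],[0,0.0145,-0.0018],[0,0.02,-0.0024],[0,0.0255,-0.0028],[0,0.031,-0.0032],[0,0.0365,-0.0036],[0,0.042,-0.004]],"turn":[[0,0,0],[0,0,0],[0,0,0],[0,0,0],[0,0,0],[0,0,0],[0,0,0],[0,0,0]],"hand":[0,0,0,0,0,0,0,0]}' | grep -E "time|ft"
python3 plan.py 5
```

```text
time: 9.5
ft_force: [-0.3, -0.8, 3.5]
t 9.50 th 0.0417 rate 0.0163 n 2866 press 9.9mm F 5.01 yl 38.3 xl 0.1 err 0.0mm tcp [0.5581 0.1039 0.3118] ft [ 0.3 -0.5  3. ] gf 50
[-0.0001,0.0014,-0.0000]  th 0.043 y 38
[-0.0001,0.0028,-0.0001]  th 0.044 y 38
[-0.0001,0.0043,-0.0001]  th 0.046 y 38
[-0.0001,0.0058,-0.0001]  th 0.047 y 38
[-0.0001,0.0084,-0.0002]  th 0.049 y 38
[-0.0001,0.0116,-0.0003]  th 0.050 y 37
[-0.0001,0.0148,-0.0004]  th 0.052 y 36
[-0.0001,0.0181,-0.0005]  th 0.054 y 35
```

```bash

python3 -m jog '{"travel":[[0,0.002,0],[0,0.004,0],[0,0.006,-0.0001],[0,0.008,-0.0002],[0,0.0105,-0.0003],[0,0.013,-0.0004],[0,0.0155,-0.0004],[0,0.018,-0.0005]],"turn":[[0,0,0],[0,0,0],[0,0,0],[0,0,0],[0,0,0],[0,0,0],[0,0,0],[0,0,0]],"hand":[0,0,0,0,0,0,0,0]}' | grep -E "time|ft"
python3 plan.py 5
```

```text
time: 10.22
ft_force: [-0.0, 0.9, 3.1]
t 10.22 th 0.0517 rate 0.0155 n 2578 press 10.0mm F 5.02 yl 34.3 xl 0.0 err -0.1mm tcp [0.558  0.0938 0.3121] ft [-0.8 -0.8  3.1] gf 50
[-0.0000,0.0013,-0.0000]  th 0.053 y 34
[-0.0000,0.0028,-0.0001]  th 0.054 y 34
[-0.0000,0.0054,-0.0001]  th 0.056 y 34
[-0.0000,0.0087,-0.0002]  th 0.057 y 32
[-0.0000,0.0116,-0.0003]  th 0.059 y 32
[-0.0000,0.0146,-0.0003]  th 0.060 y 31
[-0.0000,0.0177,-0.0003]  th 0.062 y 30
[-0.0000,0.0208,-0.0004]  th 0.063 y 29
```

```bash

python3 -m jog '{"travel":[[0,0.0025,0],[0,0.005,-0.0001],[0,0.0075,-0.0001],[0,0.01,-0.0002],[0,0.0127,-0.0003],[0,0.0154,-0.0003],[0,0.018,-0.0003],[0,0.0208,-0.0004]],"turn":[[0,0,0],[0,0,0],[0,0,0],[0,0,0],[0,0,0],[0,0,0],[0,0,0],[0,0,0]],"hand":[0,0,0,0,0,0,0,0]}' | grep -E "time|ft"
python3 plan.py 5
```

```text
time: 10.93
ft_force: [0.5, 0.6, 3.2]
side (np.float64(0.06581016150520097), np.float64(0.009831493429816152), np.int64(1937))
t 10.93 th 0.0656 rate 0.0209 n 2296 press 9.8mm F 4.95 yl 30.3 xl 0.0 err -0.1mm tcp [0.558  0.0813 0.3123] ft [-0.9 -0.3  2.9] gf 50
[-0.0000,0.0036,0.0000]  th 0.067 y 29
[-0.0000,0.0081,0.0001]  th 0.069 y 28
[-0.0000,0.0136,0.0002]  th 0.071 y 25
[-0.0000,0.0202,0.0002]  th 0.073 y 23
[-0.0000,0.0242,0.0003]  th 0.075 y 21
[-0.0000,0.0283,0.0004]  th 0.077 y 20
[-0.0000,0.0324,0.0006]  th 0.079 y 19
[-0.0000,0.0366,0.0007]  th 0.081 y 18
```

```bash

python3 -m jog '{"travel":[[0,0.004,0],[0,0.0085,0.0001],[0,0.013,0.0002],[0,0.018,0.0002],[0,0.0227,0.0003],[0,0.0274,0.0004],[0,0.032,0.0006],[0,0.0366,0.0007]],"turn":[[0,0,0],[0,0,0],[0,0,0],[0,0,0],[0,0,0],[0,0,0],[0,0,0],[0,0,0]],"hand":[0,0,0,0,0,0,0,0]}' | grep -E "time|ft"
python3 plan.py 5
```

```text
time: 11.7
ft_force: [0.1, 0.8, 4.0]
side (np.float64(0.0833581954640835), np.float64(0.010060211256489827), np.int64(1926))
t 11.70 th 0.0823 rate 0.0239 n 1681 press 10.0mm F 5.03 yl 18.0 xl 0.0 err 0.0mm tcp [0.558  0.0588 0.3119] ft [ 0.5 -0.8  2.5] gf 50
[-0.0000,0.0030,0.0001]  th 0.084 y 17
[-0.0000,0.0072,0.0003]  th 0.086 y 16
[-0.0000,0.0125,0.0005]  th 0.088 y 14
[-0.0000,0.0188,0.0008]  th 0.091 y 12
[-0.0000,0.0225,0.0011]  th 0.093 y 11
[-0.0000,0.0263,0.0014]  th 0.095 y 10
[-0.0000,0.0301,0.0017]  th 0.097 y 9
[-0.0000,0.0341,0.0020]  th 0.100 y 8
```

```bash

python3 -m jog '{"travel":[[0,0.0038,0.0001],[0,0.008,0.0003],[0,0.0125,0.0005],[0,0.017,0.0008],[0,0.0213,0.0011],[0,0.0256,0.0014],[0,0.0298,0.0017],[0,0.0341,0.002]],"turn":[[0,0,0],[0,0,0],[0,0,0],[0,0,0],[0,0,0],[0,0,0],[0,0,0],[0,0,0]],"hand":[0,0,0,0,0,0,0,0]}' | grep -E "time|ft"
python3 plan.py 5
```

```text
time: 12.47
ft_force: [-0.2, 0.4, 2.8]
side (np.float64(0.10065446182878945), np.float64(0.009956262356798464), np.int64(1928))
t 12.47 th 0.1003 rate 0.0259 n 1135 press 10.0mm F 4.99 yl 8.7 xl 0.0 err -0.1mm tcp [0.558  0.0385 0.3106] ft [ 0.4 -2.2  2.6] gf 50
[-0.0000,0.0029,0.0003]  th 0.102 y 8
[-0.0000,0.0066,0.0006]  th 0.105 y 7
[-0.0000,0.0111,0.0010]  th 0.107 y 6
[-0.0000,0.0165,0.0015]  th 0.109 y 4
[-0.0000,0.0205,0.0019]  th 0.112 y 3
[-0.0000,0.0246,0.0024]  th 0.114 y 2
[-0.0000,0.0287,0.0028]  th 0.117 y 1
[-0.0000,0.0330,0.0033]  th 0.119 y 0
```

```bash
sed -i "s/print('side',r2)/print('side',r2,'top',r)\n    if r2 and (r is None or r[2]<1300): r=r2; t0=s['time']; s=arm.observe(); p=s['tcp_pos']/" plan.py; sed -i "s/if r is None or r\[2\]<2500: grab/if r is None or r[2]<2500:\n    grab/" plan.py
python3 -m jog '{"travel":[[0,0.0037,0.0003],[0,0.0076,0.0006],[0,0.0118,0.001],[0,0.016,0.0015],[0,0.0202,0.0019],[0,0.0245,0.0024],[0,0.0287,0.0028],[0,0.033,0.0033]],"turn":[[0,0,0],[0,0,0],[0,0,0],[0,0,0],[0,0,0],[0,0,0],[0,0,0],[0,0,0]],"hand":[0,0,0,0,0,0,0,0]}' | grep -E "time|ft"
python3 plan.py 5
```

```text
time: 13.23
ft_force: [-0.4, 0.5, 3.4]
side (np.float64(0.12315167523215248), np.float64(0.010031693477825333), np.int64(1973)) top (np.float64(0.11968714684624686), np.float64(0.010080286706848294), np.int64(436))
t 13.28 th 0.1248 rate 0.0330 n 1973 press 10.0mm F 5.02 yl 3.8 xl -0.0 err -0.0mm tcp [0.558  0.0189 0.3087] ft [-0.2 -1.2  2.5] gf 50
[0.0000,0.0071,0.0008]  th 0.128 y 1
[0.0000,0.0164,0.0020]  th 0.130 y -3
[0.0000,0.0278,0.0037]  th 0.133 y -8
[0.0000,0.0414,0.0060]  th 0.136 y -14
[0.0000,0.0489,0.0073]  th 0.139 y -17
[0.0000,0.0564,0.0087]  th 0.142 y -20
[0.0000,0.0642,0.0102]  th 0.146 y -22
[0.0000,0.0721,0.0119]  th 0.149 y -25
```

```bash

python3 -m jog '{"travel":[[0,0.0075,0.0009],[0,0.016,0.002],[0,0.025,0.0034],[0,0.0345,0.005],[0,0.044,0.0066],[0,0.0535,0.0083],[0,0.063,0.01],[0,0.072,0.0119]],"turn":[[0,0,0],[0,0,0],[0,0,0],[0,0,0],[0,0,0],[0,0,0],[0,0,0],[0,0,0]],"hand":[0,0,0,0,0,0,0,0]}' | grep -E "time|ft"
python3 plan.py 5
```

```text
time: 14.0
ft_force: [-0.9, -1.2, 2.7]
side (np.float64(0.14686296326984333), np.float64(0.009708418402989413), np.int64(1957)) top (np.float64(0.12504844974411608), np.float64(0.011673332041048083), np.int64(735))
t 14.05 th 0.1486 rate 0.0343 n 1957 press 9.7mm F 4.87 yl -26.3 xl -0.1 err -0.3mm tcp [ 0.5579 -0.0252  0.3013] ft [-0.6 -1.4  3.4] gf 50
[0.0002,0.0033,0.0008]  th 0.151 y -27
[0.0002,0.0088,0.0022]  th 0.154 y -28
[0.0002,0.0166,0.0041]  th 0.157 y -31
[0.0002,0.0265,0.0066]  th 0.161 y -35
[0.0002,0.0335,0.0084]  th 0.164 y -38
[0.0002,0.0406,0.0103]  th 0.167 y -40
[0.0002,0.0478,0.0123]  th 0.170 y -43
[0.0002,0.0552,0.0144]  th 0.174 y -45
```

```bash

python3 -m jog '{"travel":[[0,0.0055,0.0013],[0,0.0115,0.0028],[0,0.018,0.0044],[0,0.025,0.0062],[0,0.0325,0.0081],[0,0.04,0.0102],[0,0.0475,0.0122],[0,0.055,0.0144]],"turn":[[0,0,0],[0,0,0],[0,0,0],[0,0,0],[0,0,0],[0,0,0],[0,0,0],[0,0,0]],"hand":[0,0,0,0,0,0,0,0]}' | grep -E "time|ft"
python3 plan.py 5
```

```text
time: 14.77
ft_force: [0.5, -1.2, 3.3]
side (np.float64(0.174584684729023), np.float64(0.010019446666260126), np.int64(1958)) top (np.float64(0.1732612808809375), np.float64(0.010025941993814852), np.int64(1576))
t 14.77 th 0.1753 rate 0.0406 n 1576 press 10.0mm F 5.06 yl -44.2 xl -0.2 err -0.4mm tcp [ 0.5578 -0.0583  0.2925] ft [-0.1 -3.3  4. ] gf 50
[0.0003,0.0052,0.0014]  th 0.179 y -45
[0.0003,0.0126,0.0036]  th 0.182 y -48
[0.0003,0.0223,0.0066]  th 0.186 y -52
[0.0003,0.0342,0.0107]  th 0.189 y -57
[0.0003,0.0423,0.0135]  th 0.193 y -60
[0.0003,0.0505,0.0164]  th 0.197 y -63
[0.0003,0.0585,0.0194]  th 0.201 y -65
[0.0003,0.0655,0.0220]  th 0.205 y -67
```

```bash

python3 -m jog '{"travel":[[0.0002,0.0075,0.0021],[0.0002,0.0155,0.0045],[0.0002,0.0235,0.007],[0.0002,0.032,0.0099],[0.0002,0.0405,0.0129],[0.0002,0.049,0.0159],[0.0002,0.0575,0.019],[0.0002,0.0655,0.022]],"turn":[[0,0,0],[0,0,0],[0,0,0],[0,0,0],[0,0,0],[0,0,0],[0,0,0],[0,0,0]],"hand":[0,0,0,0,0,0,0,0]}' | grep -E "time|ft"
python3 plan.py 5
```

```text
time: 15.53
ft_force: [-0.1, -1.5, 3.5]
t 15.53 th 0.2039 rate 0.0414 n 2715 press 10.2mm F 5.22 yl -68.1 xl -0.2 err -0.1mm tcp [ 0.5578 -0.0977  0.2791] ft [-0.7 -3.4  1.3] gf 50
[0.0003,0.0036,0.0010]  th 0.207 y -68
[0.0003,0.0087,0.0026]  th 0.211 y -69
[0.0003,0.0152,0.0049]  th 0.215 y -71
[0.0003,0.0233,0.0083]  th 0.218 y -74
[0.0003,0.0298,0.0110]  th 0.222 y -76
[0.0003,0.0365,0.0138]  th 0.226 y -78
[0.0003,0.0434,0.0168]  th 0.230 y -80
[0.0003,0.0503,0.0199]  th 0.234 y -82
```

```bash

python3 -m jog '{"travel":[[0.0002,0.005,0.0015],[0.0002,0.0105,0.0034],[0.0002,0.0165,0.0056],[0.0002,0.023,0.0082],[0.0002,0.0297,0.011],[0.0002,0.0365,0.0138],[0.0002,0.0433,0.0168],[0.0002,0.05,0.0198]],"turn":[[0,0,0],[0,0,0],[0,0,0],[0,0,0],[0,0,0],[0,0,0],[0,0,0],[0,0,0]],"hand":[0,0,0,0,0,0,0,0]}' | grep -E "time|ft"
python3 plan.py 5
```

```text
time: 16.25
ft_force: [-0.6, -2.3, 3.6]
t 16.25 th 0.2369 rate 0.0500 n 3280 press 10.1mm F 5.21 yl -79.9 xl -0.1 err 0.0mm tcp [ 0.5579 -0.1274  0.2673] ft [-0.  -3.8  1.8] gf 50
[0.0001,0.0060,0.0024]  th 0.241 y -81
[0.0001,0.0123,0.0050]  th 0.245 y -83
[0.0001,0.0190,0.0078]  th 0.250 y -84
[0.0001,0.0260,0.0111]  th 0.254 y -86
[0.0001,0.0309,0.0133]  th 0.259 y -87
[0.0001,0.0358,0.0155]  th 0.264 y -87
[0.0001,0.0409,0.0178]  th 0.269 y -87
[0.0001,0.0460,0.0202]  th 0.273 y -88
```

```bash

python3 -m jog '{"travel":[[0,0.006,0.0024],[0,0.012,0.0049],[0,0.018,0.0074],[0,0.024,0.0101],[0,0.0298,0.0127],[0,0.0353,0.0152],[0,0.0407,0.0177],[0,0.046,0.0202]],"turn":[[0,0,0],[0,0,0],[0,0,0],[0,0,0],[0,0,0],[0,0,0],[0,0,0],[0,0,0]],"hand":[0,0,0,0,0,0,0,0]}' | grep -E "time|ft"
python3 plan.py 5
```

```text
time: 16.97
ft_force: [-1.1, -2.1, 1.9]
t 16.97 th 0.2750 rate 0.0579 n 3614 press 9.8mm F 5.07 yl -86.4 xl -0.0 err -0.1mm tcp [ 0.558  -0.1546  0.2553] ft [ 0.1 -4.7  1.3] gf 50
[0.0000,0.0052,0.0023]  th 0.280 y -87
[0.0000,0.0108,0.0050]  th 0.285 y -88
[0.0000,0.0168,0.0079]  th 0.290 y -88
[0.0000,0.0232,0.0112]  th 0.295 y -90
[0.0000,0.0287,0.0139]  th 0.301 y -90
[0.0000,0.0336,0.0163]  th 0.306 y -90
[0.0000,0.0386,0.0188]  th 0.312 y -90
[0.0000,0.0438,0.0214]  th 0.317 y -90
```

```bash

python3 -m jog '{"travel":[[0,0.015,-0.015],[0,0.035,-0.05],[0,0.055,-0.09],[0,0.07,-0.13],[0,0.08,-0.17],[0,0.085,-0.19],[0,0.085,-0.2],[0,0.085,-0.2]],"turn":[[0,0,0],[0,0,0],[0,0,0],[0,0,0],[0,0,0],[0,0,0],[0,0,0],[0,0,0]],"hand":[0,0,0,0,0,0,0,0]}' | grep -E "time|ft"
python3 -m jog '{"travel":[[0,0,0],[0,0,0],[0,0,0],[0,0,0],[0,0,0],[0,0,0],[0,0,0],[0,0,0]],"turn":[[0,0,0],[0,0,0],[0,0,0],[0,0,0],[0,0,0],[0,0,0],[0,0,0],[0,0,0]],"hand":[0,0,0,0,0,0,0,0]}' | grep -E "time|ft"
python3 -m jog '{"travel":[[0,0,0],[0,0,0],[0,0,0],[0,0,0],[0,0,0],[0,0,0],[0,0,0],[0,0,0]],"turn":[[0,0,0],[0,0,0],[0,0,0],[0,0,0],[0,0,0],[0,0,0],[0,0,0],[0,0,0]],"hand":[0,0,0,0,0,0,0,0]}' | grep -E "time|ft"
python3 -m jog '{"travel":[[0,0,0],[0,0,0],[0,0,0],[0,0,0],[0,0,0],[0,0,0],[0,0,0],[0,0,0]],"turn":[[0,0,0],[0,0,0],[0,0,0],[0,0,0],[0,0,0],[0,0,0],[0,0,0],[0,0,0]],"hand":[0,0,0,0,0,0,0,0]}' | grep -E "time|ft"
python3 plan.py 5 | grep th | head -2; python3 plan.py 5 | grep rate
```

```text
time: 17.68
ft_force: [1.0, 0.1, -2.1]
time: 18.35
ft_force: [-0.9, -0.4, -1.6]
time: 19.02
ft_force: [0.5, 0.6, -2.0]
time: 19.68
ft_force: [-0.6, 0.0, -1.6]
t 19.68 th 0.3616 rate 0.0463 n 4436 press -0.6mm F -0.30 yl -38.2 xl 0.2 err 114.8mm tcp [ 0.5582 -0.2043  0.3758] ft [ 0.3 -1.  -2.2] gf 50
[-0.0003,-0.0015,0.0776]  th 0.365 y -51
t 19.73 th 0.3593 rate 0.0001 n 4432 press -0.5mm F -0.27 yl -39.9 xl 0.2 err 115.0mm tcp [ 0.5582 -0.2043  0.3758] ft [ 0.2  0.5 -2.4] gf 50
```

Carriage at the low end (0.359 rad) and at rest. The tool is held still, ball about 115 mm clear of the dome and 0.30 m above the bench. Handing in.

```bash
python3 -c "
from rig import arm
print(arm.close_job())"
```

```text
the job is handed in; nothing more can be done
None
```

The job is handed in: the lid was rubbed from clasp end to plain end in one unbroken stroke at about 5 N by camera estimate, the carriage rests at the low end (0.359 rad), and the tool is held still about 115 mm clear of the dome; hand-in gave no verdict.

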